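# Lock up the lei stand's till

## Robot

A 7-joint arm with a two-finger parallel gripper is mounted at the origin on the work surface. World frame = base frame: x ahead of the robot, y to its left, z up, the work surface at z = 0. Lengths are in mm, angles in rad, forces in N, time in s.
With the tool pointing down it reaches from about 425 to 975 mm from the base axis. Payload 16.7 kg.
Tool frame: the origin (TCP) lies between the finger pads; the fingertips stand 8 mm ahead of it and the grasp point (between the pads) lies 11 mm behind it; z points along the fingers, y is the line along which they close (so a half turn about z gives the same grasp; the last joint's range is limited). The gripper opens to 85 mm and grips with 20 to 120 N. Pads are 22 mm wide; open, the fingers measure 114 mm over their backs; the gripper's body (76 mm by 85 mm) begins 54 mm behind the grasp point. The pads swing forward as they close: fully open they stand 13 mm farther back than shut.
Start: joints at [1.085, 0.426, 0.074, 1.606, -0.034, 1.111, -0.067], TCP at [222.397, -637.273, 239.302] pointing down, gripper open.
Joint ranges: [-2.85, 2.85], [-0.5, 2.14], [-1.23, 1.37], [0.21, 2.46], [-1.02, 4.16], [0.16, 2.05], [-2.73, 2.73]. Speed limits (rad/s): [1.89, 1.89, 2.39, 2.39, 3.01, 3.01, 3.01].

## Interface

Orientations are given as a unit quaternion [x, y, z, w].
In Python, from workcell import arm, viewer gives the robot as it stands.
- The arm moves only by the tool arm_command, never from a script. Its argument "increments" is a list of rows, each an object of numbers: "gripper": the opening, from 0 (shut) to 1 (fully open); "tx", "ty", "tz": the shift along the tool's x, y, z in mm; "wx", "wy", "wz": the turn, a rotation vector about the tool's x, y, z in rad. A call has 1 to 5 rows; each row is the pose to reach, as a shift and turn from the pose commanded when the call began, along the tool's axes at that moment; what a row does not reach only later rows make up. A row lasts 1/12 s, in which the tool goes at most 41.7 mm and 7.16 degrees, less where a joint would pass 70% of its speed; a pose out of reach is approached as far as the arm can. A call with a gripper value outside its range is refused whole. The fingers move at their own pace and stop on an object; "force" is the grip in N (left out, the last holds). Time passes only in rows, so rows that repeat a pose let the fingers close. It gives the time, the measured TCP pose, the force, the opening and the grip force at its end, in the units of the state.
- arm.state(): the state, without advancing time (a new reading comes with each control period).
- viewer.read_camera(name): name is "scene" or "top" or "wrist"; returns the picture (400x640x3 uint8, blue, green, red); there is no depth.
- viewer.get_calibration(name): a dict with "fx", "fy", "cx", "cy" (pixels), "k1" (the pictures are not rectified: a ray, as slopes to the right and down, at radius r is drawn at 1 + k1 r^2 times it, then the intrinsics apply), "R" (3x3) and "t" (3): a world point X has camera coordinates R X + t; the wrist camera has in their place "T_tool_cam" (4x4, takes a point from camera to tool coordinates, whose origin is the TCP and whose axes are the flange's). Camera axes: x right, y down, z forward; pixel columns grow to the right and rows downward; lengths in mm; the calibration is good to about 2 mm. A picture is of the moment at which its call begins: read the wrist's pose just before it. get_calibration takes no time and is no camera call.
- arm.job_done(): hands the job in; it is judged then, once.
The state is a dict: "t": time; "joint_positions": joint angles; "joint_velocities": joint speeds; "joint_efforts": joint torques, N m; "position": TCP position; "tool_rot": TCP orientation; "ft_force": force on the tool from outside, world axes, zero at the start; "wrist_torque": the same for the moment, N m; "grip_width": opening from 0.0 (shut) to 1.0 (fully open); "finger_force": force on a finger pad.
Only numpy, scipy, OpenCV 4.12 (cv2) and the standard library are available. Lean on these libraries where they do the work, as an engineer would, in place of code of your own. Each camera call takes 0.05 s, during which the arm holds its last target. There are 200 camera calls.

## Task

Lock up the till: first push its open cash drawer fully shut. Then take the key with the square-cornered bow out of the wooden key block, put it fully home in the lock on top of the till and turn it clockwise as far as it goes, leaving the key in the lock. Leave the round-bowed key where it is and do not disturb the other things on the bench.

Things in the scene. Friction and masses are not known exactly. Their poses are not given: they have to be found in the camera images.
- till: Fixed grey steel cash till, 240 (its x) x 280 (its y) x 100 mm high; origin at the centre of its underside. The drawer comes out of its -x face. The lock stands in the middle of its top: a round collar 56 mm across and 28 mm high round a turning steel plug 39 mm across whose flat top is 132 mm above the bench.
- drawer (a joint): How far the till's drawer is open, m: 0 fully shut, up to 0.13; it slides along the till's -x and stays where it is left (about 3 N to move).
- drawer_lip (a point): Middle of the outer face of the drawer's steel pull lip, 71 mm above the bench. The lip is 120 mm wide (y), 14 mm high, and stands 18 mm out of the drawer's front panel (264 mm wide, from 7 to 91 mm above the bench). Axes as the till's: push towards +x. In the till's frame it lies at x = -0.138 m when shut.
- lock (a joint): Angle of the lock plug, rad: grows clockwise seen from above from 0 (unlocked) to its stop at 1.2 (locked); it stays where it is left (about 0.06 N m to turn).
- keyhole (a point): Centre of the keyhole's mouth, on the plug's top face, 132 mm above the bench. The slot is 20.5 mm long along this frame's x and 10.5 mm wide along y, goes straight down 32 mm, edges chamfered; the frame turns with the plug. The key fits either way round.
- till_key: Till key, loose steel, 98 mm long, 70 g, upright in the block, bow up. Origin at the blade's tip, z up to the bow, x along the broad side of blade and bow, y through their thickness. Blade 18 (x) x 8 (y) mm, z 0 to 30, tip tapered; round shoulder 28 mm across, z 30 to 36; neck 14 x 9 mm to z 50; flat square-cornered bow 46 (x) x 12 (y) mm, solid z 50 to 80, open loop above to z 98.
- till_key_shoulder (a point): On the till key's axis at the underside of its shoulder, 30 mm above the blade's tip; meets the keyhole's mouth when the key is fully home.
- till_key_bow (a point): On the till key's axis in the solid part of the bow, 66 mm above the blade's tip: the place to grip, across the 12 mm thickness (y).
- other_key: Another steel key with the same blade, shoulder and axes, but with a flat round disc bow (44 mm across, 12 mm thick, centred at z = 73 mm). Stands in the other slot of the block, 90 mm from the till key. Leave it.
- block: Fixed wooden key block, 180 (x) x 70 (y) x 45 mm high, origin at the centre of its underside, with two key slots 90 mm apart along x, at x = -45 and +45 mm. The keys rest in them with their shoulders on the block's top, blade along the block's x; either key may be in either slot.
- spray_bottle: Bystander: white spray bottle with trigger head, 76 mm wide, 203 mm high; origin at the centre of its underside.
- flask: Bystander: teal drinking bottle, 72 mm across, 200 mm high; origin at the centre of its underside.
- spool: Bystander: ribbon spool lying flat, 90 mm across, 36 mm high; origin at the centre of its underside.
- clamshell: Bystander: closed clear, whitish plastic box 120 x 120 x 69 mm; origin at the centre of its underside.
Things that resemble listed ones, but are neither listed nor needed, are in the scene too. Leave any pink or red look-alike of the till_key alone.

How it is judged (in metres and radians):
On the way, in this order (a step that is already met when the one before it is completed fails the run):
1. the drawer is pushed shut (within 5 mm) (value of joint drawer below 0.005 m), for 0.2 s.
2. the till key is fully home in the lock, still unlocked (turned less than 0.6 rad) (distance between till_key_shoulder and keyhole below 0.005 m and angle between till_key's own z axis and vertical below 0.12 rad and value of joint lock below 0.6 rad), for 0.1 s.
3. the key in the lock is turned clockwise to the stop (beyond 1.05 rad) (distance between till_key_shoulder and keyhole below 0.005 m and angle between till_key's own z axis and vertical below 0.12 rad and value of joint lock above 1.05 rad), for 0.2 s.
At the end, for the whole second after the job is handed in: The drawer is shut within 5 mm, the till key stands at rest in the keyhole with its shoulder within 5 mm of the mouth and upright within 0.12 rad, the lock is turned beyond 1.05 rad (stop at 1.2), and the round-bowed key is within 15 mm of its starting place (all of step 3 and value of joint drawer below 0.005 m and linear speed of till_key below 0.02 m/s and distance of other_key from where it was at the start of the episode below 0.015 m); the robot touches nothing.
It fails at once if the lock is turned (beyond 0.4 rad) while the drawer is still open (value of joint lock above 0.4 rad and value of joint drawer above 0.01 m).
It fails at once if the round-bowed key is taken out or moved by more than 15 mm (distance of other_key from where it was at the start of the episode above 0.015 m).
It fails at once if the spray bottle, flask, ribbon spool or clear box is shoved by more than 30 mm or tipped over (distance of any of spray_bottle, flask, spool, clamshell from where it was at the start of the episode above 0.03 m or angle between any of spray_bottle, flask, spool, clamshell's own z axis and vertical above 0.5 rad).
It also fails if it takes over 64 s, if anything falls off the work surface, if the arm or the gripper's body presses on something with over 40 N, if the wrist force passes 120 N, or if a joint passes its speed limit or range.

## Working session

There is one attempt and no reset: what is moved stays moved. The work goes in short steps, Python scripts to look and compute and a tool call to move; the robot and the scene stay as the last step left them, time stands still between calls to the robot, and variables do not carry over. Pictures are saved under pics/ and viewed, at most 10 in all, crops included, and the job is handed in when it is done.

Besides the shell and the picture viewer there is one more tool, called after ">>>" by a JSON object that holds its "fn" and its "kwargs", one argument or row to a line. arm_command: Moves the arm, as the interface text tells. Its arguments: {"type":"object","properties":{"increments":{"type":"array"},"force":{"type":"number"}},"required":["increments"]}

```bash
mkdir -p pics; python3 - <<'E'
from workcell import arm, viewer
import cv2
for n in("scene","top"):
    cv2.imwrite(f"pics/{n}0.png",viewer.read_camera(n)); c=viewer.get_calibration(n); print(n,c)
print(viewer.get_calibration("wrist")); print(arm.state())
E
```

```text
scene {'fx': 364.5279395798067, 'fy': 364.5279395798067, 'cx': 323.9636423032347, 'cy': 201.42893461952846, 'k1': 0.009422004264968462, 'R': array([[-0.64695434,  0.7624747 ,  0.00907816],
       [ 0.54349875,  0.46943996, -0.69587013],
       [-0.53484502, -0.44526223, -0.71811026]]), 't': array([ 350.84369899, -227.38115639, 1654.8651634 ])}
top {'fx': 412.578905209664, 'fy': 412.578905209664, 'cx': 323.5527931637095, 'cy': 201.14194688426412, 'k1': -0.043013129186906494, 'R': array([[-1.48069716e-03, -9.99971813e-01,  7.36081774e-03],
       [-9.81949569e-01,  6.17251945e-05, -1.89142909e-01],
       [ 1.89137124e-01, -7.50801518e-03, -9.81921982e-01]]), 't': array([   7.65897289,  572.1890095 , 1545.09776881])}
{'fx': 339.9004564036016, 'fy': 339.9004564036016, 'cx': 323.37640290811396, 'cy': 200.84891124911937, 'k1': 0.021231740153729625, 'T_tool_cam': array([[ 1.38139229e-04, -9.62530734e-01, -2.71172577e-01,
         6.93137963e+01],
       [ 9.99999214e-01, -2.04867631e-04,  1.23659448e-03,
         3.97125916e-01],
       [-1.24581468e-03, -2.71172535e-01,  9.62529950e-01,
 
[... 183 characters left out ...]
405,  1.60654169, -0.03409984,
        1.11081134, -0.06708203]), 'joint_velocities': array([ 9.48422536e-04,  2.78591449e-04, -1.13700871e-05, -2.45717026e-03,
       -2.04449537e-03, -7.38809775e-05,  3.62084468e-04]), 'joint_efforts': array([ 8.60302738e-03, -9.51539469e+01,  3.77164587e+00, -4.64407825e+01,
        1.96491560e-02,  6.49023947e-03, -1.12579191e-04]), 'position': array([ 222.28343814, -636.96640697,  238.68457905]), 'tool_rot': array([ 9.85939093e-01,  1.67104058e-01, -1.39583518e-04, -5.65876822e-04]), 'ft_force': array([0.86326525, 0.36334628, 0.12818836]), 'wrist_torque': array([0.01869619, 0.0481159 , 0.00694067]), 'finger_force': 0.0, 'grip_width': 1.0031599900715136}
```

View pics/scene0.png

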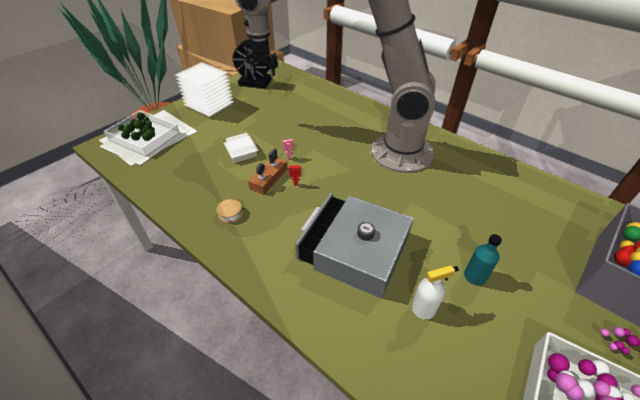

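View pics/top0.png

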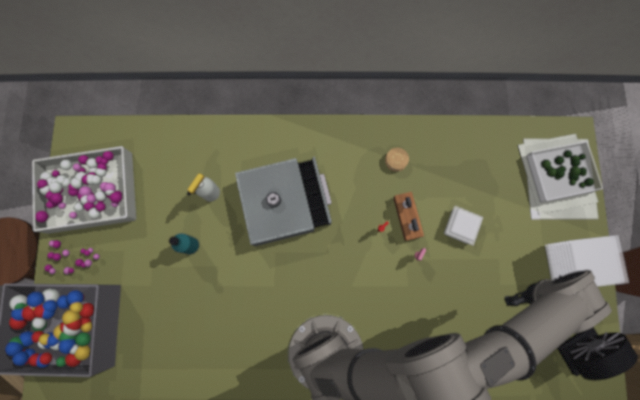

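Scene: the till's lock is at (367,231) in scene and (273,199) in top, with the drawer out to the right in top. The block is at (268,175) in scene and (408,217) in top. A red look-alike at (295,173) and a pink one at (288,147), both in scene, stand on the bench. I'll make one enlarged composite.

```bash
python3 - <<'E'
import cv2,numpy as np
s=cv2.imread("pics/scene0.png");t=cv2.imread("pics/top0.png")
def c(im,x,y,w,h,k): return cv2.resize(im[y:y+h,x:x+w],None,fx=k,fy=k,interpolation=cv2.INTER_CUBIC)
a=np.hstack([c(s,240,135,80,60,5),c(t,370,180,80,60,5)])
b=np.hstack([c(s,290,180,130,97,400/130)[:298],c(t,230,150,110,82,400/110)[:298]])
h=min(a.shape[1],b.shape[1]);
cv2.imwrite("pics/crop0.png",np.vstack([a[:,:h],b[:,:h]]));print(a.shape,b.shape)
E
```

```text
(300, 800, 3) (298, 800, 3)
```

View pics/crop0.png

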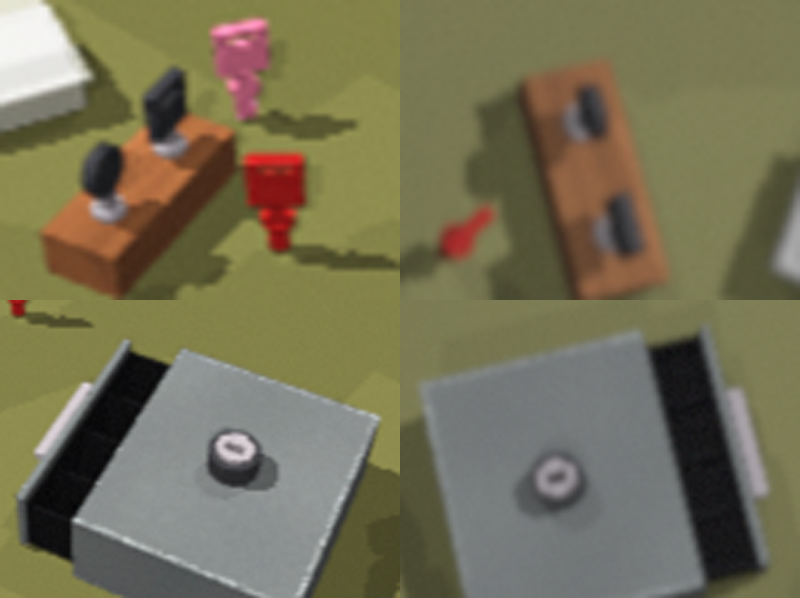

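In the crop, the upper key at scene (273,158), top (414,225), has a square-cornered bow and stands at the robot-side end of the block: this is the till key. The key at scene (261,172), top (408,203), has a round disc bow, so I leave it. The red and pink ones on the bench are decoys.

```bash
cat > h.py <<'E'
import numpy as np, cv2
from scipy.spatial.transform import Rotation as Ro
from workcell import arm, viewer
def rays(cal,px,R=None,t=None):
    K=np.array([[cal['fx'],0,cal['cx']],[0,cal['fy'],cal['cy']],[0,0,1]])
    u=cv2.undistortPoints(np.array(px,float).reshape(-1,1,2),K,np.array([cal['k1'],0,0,0,0.]),None,None).reshape(-1,2)
    return np.c_[u,np.ones(len(u))]
def fix(name,px,z):
    c=viewer.get_calibration(name);d=rays(c,px)@c['R'];o=-c['R'].T@c['t']
    return o+d*((np.broadcast_to(z,len(d))-o[2])/d[:,2])[:,None]
def wr(px,z,pos,q):
    c=viewer.get_calibration('wrist');T=c['T_tool_cam'];R=Ro.from_quat(q).as_matrix()
    d=rays(c,px)@(R@T[:3,:3]).T;o=R@T[:3,3]+pos
    return o+d*((np.broadcast_to(z,len(d))-o[2])/d[:,2])[:,None]
def totool(p):
    s=arm.state();return Ro.from_quat(s['tool_rot']).inv().apply(np.atleast_2d(p)-s['position'])
E
python3 - <<'E'
from h import *
np.set_printoptions(precision=1,suppress=True)
A=lambda L:[(370+(x-400)/5,180+y/5) for x,y in L]
B=lambda L:[(230+(x-400)*.275,150+(y-300)*.275) for x,y in L]
S=lambda L:[(240+x/5,135+y/5) for x,y in L]
S2=lambda L:[(290+x*.325,180+(y-300)*.325) for x,y in L]
print("block",fix('top',A([(523,82),(608,62),(668,275),(585,298)]),45))
print("shoulders top",fix('top',A([(612,235),(580,120)]),51)," scene",fix('scene',S([(168,146),(107,208)]),51))
tc=fix('top',B([(420,382),(640,332),(703,583)]),100);print("till",tc,np.degrees(np.arctan2(*(tc[2]-tc[1])[1::-1])))
print("lock",fix('top',B([(557,480)]),132),fix('scene',S2([(236,447)]),132))
print("lip",fix('top',B([(738,390),(768,495)]),78),fix('scene',S2([(88,385),(38,455)]),78))
st=arm.state();print(Ro.from_quat(st['tool_rot']).as_matrix())
E
```

```text
block [[ 593.  -271.4   45. ]
 [ 609.  -339.    45. ]
 [ 441.  -378.6   45. ]
 [ 423.4 -313.6   45. ]]
shoulders top [[ 471.4 -335.1   51. ]
 [ 561.5 -313.8   51. ]]  scene [[ 481.5 -324.9   51. ]
 [ 566.6 -306.6   51. ]]
till [[674.6 343.6 100. ]
 [729.1 113.2 100. ]
 [462.4  45.7 100. ]] -165.814065435515
lock [[563.5 193.6 132. ]] [[569.2 200.6 132. ]]
lip [[671.6   9.6  78. ]
 [558.  -21.8  78. ]] [[564.8  -6.9  78. ]
 [679.8  20.4  78. ]]
[[ 0.9  0.3 -0. ]
 [ 0.3 -0.9  0. ]
 [-0.  -0.  -1. ]]
```

>>> {"fn": "arm_command", "kwargs": {
  "increments": [
    {"tx":34,"ty":-20,"gripper":0},
    {"tx":68,"ty":-41,"gripper":0},
    {"tx":102,"ty":-62,"gripper":0},
    {"tx":136,"ty":-82,"gripper":0},
    {"tx":170,"ty":-103,"gripper":0}
  ]
}}

```text
validation failed for argument at $.in...
```

>>> {"fn": "arm_command", "kwargs": {
  "increments": [
    {"tx":34,"ty":-20,"gripper":0},
    {"tx":68,"ty":-41,"gripper":0},
    {"tx":102,"ty":-62,"gripper":0},
    {"tx":136,"ty":-82,"gripper":0},
    {"tx":170,"ty":-103,"wz":0.09,"gripper":0}
  ]
}}

```text
validation failed for argument at $.in...
```

>>> {"fn": "arm_command", "kwargs": {
  "increments": [
    {"gripper":0},
    {"gripper":0}
  ]
}}

```text
validation failed for argument at $.in...
```

```bash
python3 - <<'E'
from h import *
s=arm.state();im=viewer.read_camera('wrist');cv2.imwrite('pics/w1.png',im)
np.savez('w1.npz',p=s['position'],q=s['tool_rot']);print(s['t'],s['position'],s['tool_rot'],s['grip_width'])
E
```

```text
0.1 [ 222.28343814 -636.96640697  238.68457905] [ 9.85939093e-01  1.67104058e-01 -1.39583518e-04 -5.65876822e-04] 1.0031599900715136
```

View pics/w1.png

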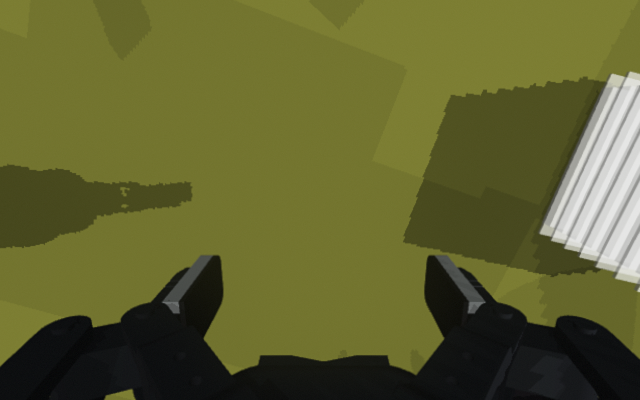

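>>> {"fn": "arm_command", "kwargs": {
  "increments": [
    {"gripper":0,"tx":34,"ty":-20,"tz":0,"wx":0,"wy":0,"wz":0},
    {"gripper":0,"tx":68,"ty":-41,"tz":0,"wx":0,"wy":0,"wz":0},
    {"gripper":0,"tx":102,"ty":-62,"tz":0,"wx":0,"wy":0,"wz":0},
    {"gripper":0,"tx":136,"ty":-82,"tz":0,"wx":0,"wy":0,"wz":0},
    {"gripper":0,"tx":170,"ty":-103,"tz":0,"wx":0,"wy":0,"wz":0}
  ]
}}

```text
t: 0.57
position: [349.7, -482.4, 239.2]
tool_rot: [0.986, 0.167, -0.0, -0.0]
ft_force: [0.9, -1.4, -0.4]
grip_width: 0.299
finger_force: 0.0
```

>>> {"fn": "arm_command", "kwargs": {
  "increments": [
    {"gripper":0,"tx":34,"ty":-20,"tz":0,"wx":0,"wy":0,"wz":0},
    {"gripper":0,"tx":68,"ty":-41,"tz":0,"wx":0,"wy":0,"wz":0},
    {"gripper":0,"tx":102,"ty":-62,"tz":0,"wx":0,"wy":0,"wz":0},
    {"gripper":0,"tx":136,"ty":-82,"tz":0,"wx":0,"wy":0,"wz":0},
    {"gripper":0,"tx":170,"ty":-103,"tz":0,"wx":0,"wy":0,"wz":0.09}
  ]
}}

```text
t: 0.98
position: [476.4, -329.1, 239.4]
tool_rot: [0.992, 0.123, 0.0, 0.0]
ft_force: [1.7, -0.8, 0.0]
grip_width: 0.002
finger_force: 0.0
```

>>> {"fn": "arm_command", "kwargs": {
  "increments": [
    {"gripper":0,"tx":0,"ty":0,"tz":0,"wx":0,"wy":0,"wz":0},
    {"gripper":0,"tx":0,"ty":0,"tz":0,"wx":0,"wy":0,"wz":0},
    {"gripper":0,"tx":0,"ty":0,"tz":0,"wx":0,"wy":0,"wz":0}
  ]
}}

```text
t: 1.23
position: [475.2, -331.0, 239.1]
tool_rot: [0.992, 0.123, -0.0, -0.0]
ft_force: [-0.4, -0.4, 0.4]
grip_width: -0.003
finger_force: 0.0
```

```bash
python3 - <<'E'
from h import *
s=arm.state();im=viewer.read_camera('wrist');cv2.imwrite('pics/w1b.png',im)
np.savez('w1.npz',p=s['position'],q=s['tool_rot']);print(s['t'],s['position'],s['tool_rot'],s['grip_width'])
E
```

```text
1.2333 [ 475.23374636 -330.98649328  239.14132566] [ 9.92396509e-01  1.23081665e-01 -2.67785976e-04 -1.16154455e-05] -0.0027729886393523455
```

View pics/w1b.png

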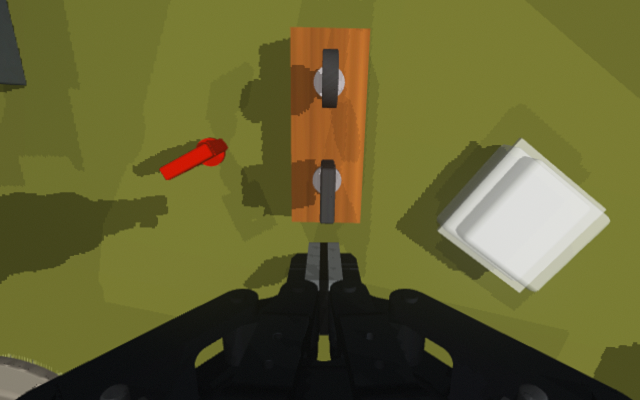

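The wrist view shows the block with the till key's shoulder at (327,180), its flat bow at (327,160–222), and the round key's shoulder at (329,82).

```bash
python3 - <<'E'
from h import *
np.set_printoptions(precision=1,suppress=True)
d=np.load('w1.npz')
b=wr([(291,28),(291,222),(370,28),(360,222)],45,d['p'],d['q']);k=wr([(327,180),(329,81)],51,d['p'],d['q'])
print(b,k); print("bow top ends",wr([(330,163),(328,222)],113,d['p'],d['q']))
for a,c in((b[1],b[0]),(b[3],b[2]),(k[0],k[1])): print(np.degrees(np.arctan2(*(c-a)[1::-1])),np.linalg.norm(c-a))
print("tool x yaw",np.degrees(Ro.from_quat(d['q']).as_matrix()[:2,0]@[0,1]), np.arctan2(*Ro.from_quat(d['q']).as_matrix()[1::-1,0])*57.3)
print('block ctr',b.mean(0))
lip=np.array([617,0,71]); dd=np.array([-.235,.972,0])
print("approach pt tool", totool(lip-60*dd), totool(lip))
E
```

```text
[[ 598.3 -271.5   45. ]
 [ 422.6 -310.8   45. ]
 [ 615.2 -338.6   45. ]
 [ 439.9 -379.4   45. ]] [[ 475.5 -335.3   51. ]
 [ 563.8 -314.6   51. ]]
bow top ends [[ 502.  -330.2  113. ]
 [ 454.8 -340.7  113. ]]
12.6183845590897 179.96930748383323
13.089164395963593 179.95046988583104
13.185176915727125 90.67991563610835
tool x yaw 13.996879733741439 14.14101910188979
block ctr [ 519.  -325.1   45. ]
approach pt tool [[ 218.1 -227.1  168.1]] [[ 218.6 -287.1  168. ]]
```

>>> {"fn": "arm_command", "kwargs": {
  "increments": [
    {"gripper":0,"tx":25,"ty":-26,"tz":0,"wx":0,"wy":0,"wz":0},
    {"gripper":0,"tx":50,"ty":-52,"tz":0,"wx":0,"wy":0,"wz":0},
    {"gripper":0,"tx":75,"ty":-78,"tz":0,"wx":0,"wy":0,"wz":0},
    {"gripper":0,"tx":100,"ty":-104,"tz":0,"wx":0,"wy":0,"wz":0},
    {"gripper":0,"tx":125,"ty":-130,"tz":0,"wx":0,"wy":0,"wz":0}
  ]
}}

```text
t: 1.7
position: [565.1, -174.6, 239.4]
tool_rot: [0.993, 0.121, -0.0, 0.0]
ft_force: [1.3, -0.8, 0.2]
grip_width: 0.001
finger_force: 0.0
```

>>> {"fn": "arm_command", "kwargs": {
  "increments": [
    {"gripper":0,"tx":24,"ty":-25,"tz":0,"wx":0,"wy":0,"wz":0},
    {"gripper":0,"tx":48,"ty":-50,"tz":0,"wx":0,"wy":0,"wz":0},
    {"gripper":0,"tx":72,"ty":-75,"tz":0,"wx":0,"wy":0,"wz":0},
    {"gripper":0,"tx":93,"ty":-97,"tz":0,"wx":0,"wy":0,"wz":0},
    {"gripper":0,"tx":93,"ty":-97,"tz":30,"wx":0,"wy":0,"wz":0}
  ]
}}

```text
t: 2.12
position: [636.5, -52.3, 213.8]
tool_rot: [0.992, 0.125, 0.004, -0.001]
ft_force: [0.8, -0.0, -0.7]
grip_width: -0.002
finger_force: 0.0
```

>>> {"fn": "arm_command", "kwargs": {
  "increments": [
    {"gripper":0,"tx":0,"ty":0,"tz":38,"wx":0,"wy":0,"wz":0},
    {"gripper":0,"tx":0,"ty":0,"tz":76,"wx":0,"wy":0,"wz":0},
    {"gripper":0,"tx":0,"ty":0,"tz":110,"wx":0,"wy":0,"wz":0},
    {"gripper":0,"tx":0,"ty":0,"tz":142,"wx":0,"wy":0,"wz":0},
    {"gripper":0,"tx":0,"ty":0,"tz":142,"wx":0,"wy":0,"wz":0}
  ]
}}

```text
t: 2.53
position: [627.9, -59.3, 61.3]
tool_rot: [0.993, 0.122, -0.004, -0.0]
ft_force: [-2.4, 0.0, -0.4]
grip_width: -0.004
finger_force: 0.0
```

>>> {"fn": "arm_command", "kwargs": {
  "increments": [
    {"gripper":0,"tx":0,"ty":-20,"tz":0,"wx":0,"wy":0,"wz":0},
    {"gripper":0,"tx":0,"ty":-40,"tz":0,"wx":0,"wy":0,"wz":0},
    {"gripper":0,"tx":0,"ty":-55,"tz":0,"wx":0,"wy":0,"wz":0},
    {"gripper":0,"tx":0,"ty":-70,"tz":0,"wx":0,"wy":0,"wz":0},
    {"gripper":0,"tx":0,"ty":-85,"tz":0,"wx":0,"wy":0,"wz":0}
  ]
}}

```text
t: 2.95
position: [611.7, 23.5, 69.2]
tool_rot: [0.993, 0.122, 0.001, 0.001]
ft_force: [0.6, -3.1, -2.7]
grip_width: -0.0
finger_force: 1.8
```

>>> {"fn": "arm_command", "kwargs": {
  "increments": [
    {"gripper":0,"tx":0,"ty":-4,"tz":0,"wx":0,"wy":0,"wz":0},
    {"gripper":0,"tx":0,"ty":-8,"tz":0,"wx":0,"wy":0,"wz":0},
    {"gripper":0,"tx":0,"ty":-12,"tz":0,"wx":0,"wy":0,"wz":0}
  ]
}}

```text
t: 3.2
position: [609.1, 35.2, 68.6]
tool_rot: [0.993, 0.122, 0.001, 0.0]
ft_force: [0.8, -3.3, 2.2]
grip_width: -0.002
finger_force: 1.5
```

>>> {"fn": "arm_command", "kwargs": {
  "increments": [
    {"gripper":0,"tx":0,"ty":-3,"tz":0,"wx":0,"wy":0,"wz":0},
    {"gripper":0,"tx":0,"ty":-6,"tz":0,"wx":0,"wy":0,"wz":0},
    {"gripper":0,"tx":0,"ty":-8,"tz":0,"wx":0,"wy":0,"wz":0}
  ]
}}

```text
t: 3.45
position: [606.4, 44.0, 67.5]
tool_rot: [0.992, 0.122, 0.0, 0.0]
ft_force: [1.2, -2.5, 2.0]
grip_width: -0.001
finger_force: 1.3
```

>>> {"fn": "arm_command", "kwargs": {
  "increments": [
    {"gripper":0,"tx":0,"ty":-2,"tz":0,"wx":0,"wy":0,"wz":0},
    {"gripper":0,"tx":0,"ty":-3,"tz":0,"wx":0,"wy":0,"wz":0}
  ]
}}

```text
t: 3.62
position: [605.5, 47.4, 67.3]
tool_rot: [0.992, 0.123, -0.0, -0.0]
ft_force: [1.0, -1.8, 1.8]
grip_width: 0.002
finger_force: 1.3
```

>>> {"fn": "arm_command", "kwargs": {
  "increments": [
    {"gripper":0,"tx":0,"ty":-2,"tz":0,"wx":0,"wy":0,"wz":0},
    {"gripper":0,"tx":0,"ty":-3,"tz":0,"wx":0,"wy":0,"wz":0}
  ]
}}

```text
t: 3.78
position: [604.9, 49.4, 67.3]
tool_rot: [0.992, 0.122, 0.0, 0.0]
ft_force: [3.6, -9.1, 0.7]
grip_width: -0.0
finger_force: 4.6
```

>>> {"fn": "arm_command", "kwargs": {
  "increments": [
    {"gripper":0,"tx":0,"ty":-2,"tz":0,"wx":0,"wy":0,"wz":0},
    {"gripper":0,"tx":0,"ty":-3,"tz":0,"wx":0,"wy":0,"wz":0}
  ]
}}

```text
t: 3.95
position: [604.8, 49.7, 67.4]
tool_rot: [0.993, 0.121, 0.0, 0.002]
ft_force: [8.4, -21.6, -0.0]
grip_width: -0.004
finger_force: 11.5
```

Contact stop: 22 N with no motion, so the drawer is shut. I'll back off, rise and look at the lock.

>>> {"fn": "arm_command", "kwargs": {
  "increments": [
    {"gripper":0,"tx":0,"ty":0,"tz":0,"wx":0,"wy":0,"wz":0},
    {"gripper":0,"tx":0,"ty":20,"tz":0,"wx":0,"wy":0,"wz":0},
    {"gripper":0,"tx":0,"ty":40,"tz":0,"wx":0,"wy":0,"wz":0},
    {"gripper":0,"tx":0,"ty":50,"tz":-30,"wx":0,"wy":0,"wz":0},
    {"gripper":0,"tx":0,"ty":50,"tz":-65,"wx":0,"wy":0,"wz":0}
  ]
}}

```text
t: 4.37
position: [614.6, 1.9, 130.5]
tool_rot: [0.993, 0.121, -0.003, 0.0]
ft_force: [-0.2, 1.0, 0.6]
grip_width: 0.003
finger_force: 0.0
```

>>> {"fn": "arm_command", "kwargs": {
  "increments": [
    {"gripper":0,"tx":0,"ty":0,"tz":-40,"wx":0,"wy":0,"wz":0},
    {"gripper":0,"tx":0,"ty":0,"tz":-80,"wx":0,"wy":0,"wz":0},
    {"gripper":0,"tx":0,"ty":0,"tz":-120,"wx":0,"wy":0,"wz":0},
    {"gripper":0,"tx":0,"ty":-35,"tz":-120,"wx":0,"wy":0,"wz":0},
    {"gripper":0,"tx":0,"ty":-70,"tz":-120,"wx":0,"wy":0,"wz":0}
  ]
}}

```text
t: 4.78
position: [600.1, 72.0, 254.9]
tool_rot: [0.993, 0.121, 0.002, 0.0]
ft_force: [1.1, 1.0, -1.2]
grip_width: -0.0
finger_force: 0.0
```

>>> {"fn": "arm_command", "kwargs": {
  "increments": [
    {"gripper":0,"tx":0,"ty":-35,"tz":0,"wx":0,"wy":0,"wz":0},
    {"gripper":0,"tx":0,"ty":-70,"tz":0,"wx":0,"wy":0,"wz":0},
    {"gripper":0,"tx":0,"ty":-105,"tz":0,"wx":0,"wy":0,"wz":0},
    {"gripper":0,"tx":0,"ty":-130,"tz":0,"wx":0,"wy":0,"wz":0},
    {"gripper":0,"tx":0,"ty":-130,"tz":0,"wx":0,"wy":0,"wz":0}
  ]
}}

```text
t: 5.2
position: [565.0, 205.1, 252.3]
tool_rot: [0.992, 0.126, -0.0, -0.001]
ft_force: [-1.2, 0.9, -0.8]
grip_width: 0.003
finger_force: 0.0
```

>>> {"fn": "arm_command", "kwargs": {
  "increments": [
    {"gripper":0,"tx":0,"ty":0,"tz":0,"wx":0,"wy":0,"wz":0},
    {"gripper":0,"tx":0,"ty":0,"tz":0,"wx":0,"wy":0,"wz":0},
    {"gripper":0,"tx":0,"ty":0,"tz":0,"wx":0,"wy":0,"wz":0}
  ]
}}

```text
t: 5.45
position: [567.8, 197.4, 252.1]
tool_rot: [0.993, 0.122, -0.0, 0.0]
ft_force: [-0.8, -0.8, -0.1]
grip_width: -0.0
finger_force: 0.0
```

```bash
python3 - <<'E'
from h import *
s=arm.state();im=viewer.read_camera('wrist');cv2.imwrite('pics/w2.png',im)
np.savez('w2.npz',p=s['position'],q=s['tool_rot']);print(s['t'],s['position'],s['tool_rot'])
cv2.imwrite('pics/w2c.png',np.vstack([im,]) )
E
```

```text
5.45 [567.77851412 197.3537192  252.1296443 ] [ 9.92550252e-01  1.21835600e-01 -2.16757783e-04  1.90974594e-04]
```

View pics/w2.png

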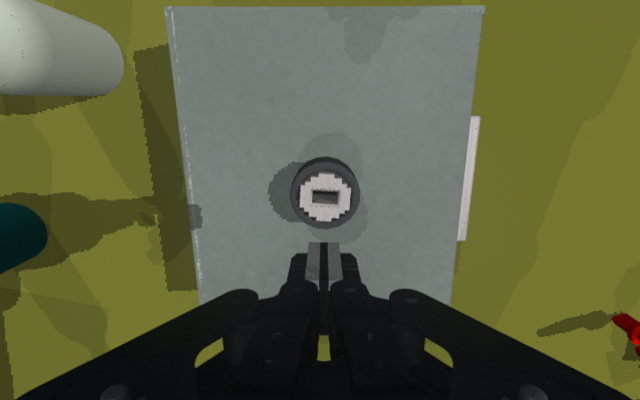

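The wrist view shows the drawer shut and the keyhole at (326,198), its long axis along image horizontal (tool y), so the key needs about a quarter turn. I'll measure the slot exactly.

```bash
python3 - <<'E'
from h import *
np.set_printoptions(precision=2,suppress=True)
d=np.load('w2.npz');im=cv2.imread('pics/w2.png')
g=cv2.cvtColor(im,6)[165:230,290:362]
n,l,s,c=cv2.connectedComponentsWithStats((g<140).astype('uint8'))
for i in range(n):print(i,s[i],c[i]+[290,165])
n2,l2,s2,c2=cv2.connectedComponentsWithStats((g>170).astype('uint8'));
for i in range(n2):print('w',s2[i],c2[i]+[290,165])
m=[i for i in range(1,n) if 100<s[i][4]<500 and abs(c[i][0]+290-326)<6]
pts=np.argwhere(l==m[0])[:,::-1]+[290,165]
W=wr(pts,132,d['p'],d['q']);ctr=W.mean(0);u,sv,v=np.linalg.svd((W-ctr)[:,:2],full_matrices=False)
print(ctr,v[0],np.degrees(np.arctan2(v[0][1],v[0][0])),sv/np.sqrt(len(W))*np.sqrt(12))
Rm=Ro.from_quat(d['q']).as_matrix();print("tool y ang",np.degrees(np.arctan2(Rm[1,1],Rm[0,1])))
tc=wr([(165,8),(484,8),(449,305),(203,305)],100,d['p'],d['q']);print(tc)
for a,b in((0,1),(1,2),(0,3)):print(np.linalg.norm(tc[b]-tc[a]),np.degrees(np.arctan2(*(tc[b]-tc[a])[1::-1])))
print('lip',wr([(479,117),(467,240)],78,d['p'],d['q']))
cv2.imwrite('pics/w2z.png',cv2.resize(im[160:236,280:372],None,fx=6,fy=6,interpolation=cv2.INTER_CUBIC))
E
```

```text
0 [  10    9   51   47 1420] [324.58 197.08]
1 [   0    0   72   65 2864] [325.97 197.07]
2 [ 21  24  30  16 396] [325.45 196.23]
w [   0    0   72   65 3611] [325.84 197.08]
w [  10    9   50   47 1066] [324.39 196.72]
w [21 38  2  2  3] [311.33 203.67]
[569.37 195.36 132.  ] [ 0.21 -0.98] -77.96485920063203 [21.49 11.52]
tool y ang -76.00389072830988
[[673.71 345.37 100.  ]
 [731.68 113.19 100.  ]
 [485.16  52.02 100.  ]
 [428.4  280.46 100.  ]]
239.30094431476286 -75.97847217803452
254.00475819010143 -166.06296254808478
253.7491037339957 -165.18079159178163
lip [[658.12  77.88  78.  ]
 [545.96  46.88  78.  ]]
```

View pics/w2z.png

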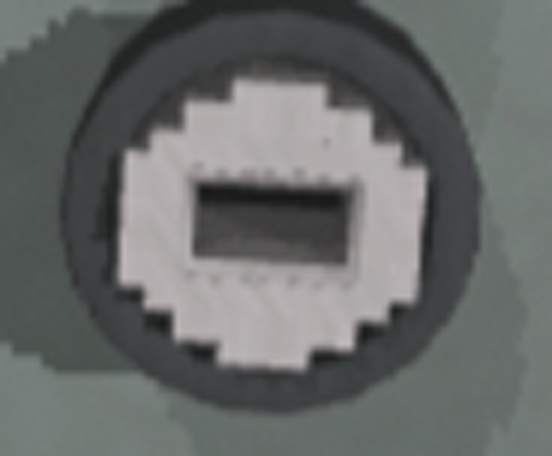

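>>> {"fn": "arm_command", "kwargs": {
  "increments": [
    {"gripper":0.6,"tx":-14,"ty":33,"tz":0,"wx":0,"wy":0,"wz":0},
    {"gripper":0.6,"tx":-29,"ty":66,"tz":0,"wx":0,"wy":0,"wz":0},
    {"gripper":0.6,"tx":-44,"ty":99,"tz":0,"wx":0,"wy":0,"wz":0},
    {"gripper":0.6,"tx":-58,"ty":132,"tz":0,"wx":0,"wy":0,"wz":0},
    {"gripper":0.6,"tx":-73,"ty":165,"tz":0,"wx":0,"wy":0,"wz":0}
  ]
}}

```text
t: 5.92
position: [536.4, 18.2, 252.4]
tool_rot: [0.993, 0.122, 0.0, 0.0]
ft_force: [1.2, -0.5, 0.2]
grip_width: 0.598
finger_force: 0.0
```

>>> {"fn": "arm_command", "kwargs": {
  "increments": [
    {"gripper":0.6,"tx":-14,"ty":33,"tz":0,"wx":0,"wy":0,"wz":0},
    {"gripper":0.6,"tx":-29,"ty":66,"tz":0,"wx":0,"wy":0,"wz":0},
    {"gripper":0.6,"tx":-44,"ty":99,"tz":0,"wx":0,"wy":0,"wz":0},
    {"gripper":0.6,"tx":-58,"ty":132,"tz":0,"wx":0,"wy":0,"wz":0},
    {"gripper":0.6,"tx":-73,"ty":165,"tz":0,"wx":0,"wy":0,"wz":0}
  ]
}}

```text
t: 6.33
position: [505.3, -159.7, 252.6]
tool_rot: [0.993, 0.122, 0.0, 0.0]
ft_force: [1.3, -0.2, -0.0]
grip_width: 0.599
finger_force: 0.0
```

>>> {"fn": "arm_command", "kwargs": {
  "increments": [
    {"gripper":0.6,"tx":-14,"ty":33,"tz":0,"wx":0,"wy":0,"wz":0},
    {"gripper":0.6,"tx":-29,"ty":66,"tz":0,"wx":0,"wy":0,"wz":0},
    {"gripper":0.6,"tx":-44,"ty":99,"tz":0,"wx":0,"wy":0,"wz":0},
    {"gripper":0.6,"tx":-58,"ty":132,"tz":0,"wx":0,"wy":0,"wz":0},
    {"gripper":0.6,"tx":-72,"ty":164,"tz":0,"wx":0,"wy":0,"wz":0}
  ]
}}

```text
t: 6.75
position: [475.0, -336.4, 252.5]
tool_rot: [0.993, 0.122, 0.0, 0.0]
ft_force: [0.8, -0.5, 0.6]
grip_width: 0.598
finger_force: 0.0
```

>>> {"fn": "arm_command", "kwargs": {
  "increments": [
    {"gripper":0.6,"tx":0,"ty":0,"tz":35,"wx":0,"wy":0,"wz":0.018},
    {"gripper":0.6,"tx":0,"ty":0,"tz":70,"wx":0,"wy":0,"wz":0.018},
    {"gripper":0.6,"tx":0,"ty":0,"tz":100,"wx":0,"wy":0,"wz":0.018},
    {"gripper":0.6,"tx":0,"ty":0,"tz":100,"wx":0,"wy":0,"wz":0.018},
    {"gripper":0.6,"tx":0,"ty":0,"tz":100,"wx":0,"wy":0,"wz":0.018}
  ]
}}

```text
t: 7.17
position: [475.3, -333.9, 151.8]
tool_rot: [0.994, 0.113, -0.001, -0.001]
ft_force: [-0.1, -1.5, 1.3]
grip_width: 0.602
finger_force: 0.0
```

```bash
python3 - <<'E'
from h import *
s=arm.state();R=Ro.from_quat(s['tool_rot']).as_matrix();print(s['t'],s['position'],s['joint_positions'],np.degrees(np.arctan2(R[1,0],R[0,0])),totool([476,-335,70]),s['grip_width'])
im=viewer.read_camera('wrist');cv2.imwrite('pics/w3.png',im[80:400,160:500])
E
```

```text
7.1667 [ 475.28985883 -333.93389677  151.8037816 ] [ 0.50665856  0.36999034 -0.00622276  1.8997008   0.00291388  0.87461177
 -0.8451804 ] 12.985262772843067 [[ 0.61670111  1.3462509  81.80040861]] 0.6015602532883594
```

View pics/w3.png

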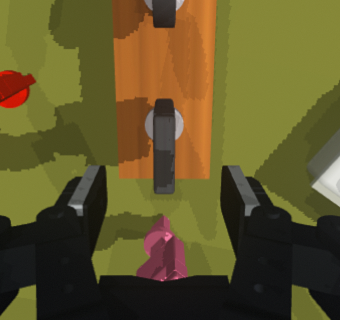

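The view shows the square bow centred between the pads, with the pink decoy behind and clear of the fingers. I'll descend and grip.

>>> {"fn": "arm_command", "kwargs": {
  "increments": [
    {"gripper":0.6,"tx":1,"ty":1,"tz":30,"wx":0,"wy":0,"wz":0},
    {"gripper":0.6,"tx":1,"ty":1,"tz":58,"wx":0,"wy":0,"wz":0},
    {"gripper":0.6,"tx":1,"ty":1,"tz":75,"wx":0,"wy":0,"wz":0},
    {"gripper":0.6,"tx":1,"ty":1,"tz":82,"wx":0,"wy":0,"wz":0},
    {"gripper":0.6,"tx":1,"ty":1,"tz":82,"wx":0,"wy":0,"wz":0}
  ]
}}

```text
t: 7.63
position: [477.8, -334.7, 70.8]
tool_rot: [0.994, 0.114, 0.0, 0.0]
ft_force: [-0.2, 0.4, 0.0]
grip_width: 0.599
finger_force: 0.0
```

>>> {"fn": "arm_command", "kwargs": {
  "increments": [
    {"gripper":0.3,"tx":0,"ty":0,"tz":0,"wx":0,"wy":0,"wz":0},
    {"gripper":0.2,"tx":0,"ty":0,"tz":0,"wx":0,"wy":0,"wz":0},
    {"gripper":0.1,"tx":0,"ty":0,"tz":0,"wx":0,"wy":0,"wz":0},
    {"gripper":0,"tx":0,"ty":0,"tz":0,"wx":0,"wy":0,"wz":0},
    {"gripper":0,"tx":0,"ty":0,"tz":0,"wx":0,"wy":0,"wz":0}
  ],
  "force": 60
}}

```text
t: 8.05
position: [478.2, -334.9, 71.8]
tool_rot: [0.994, 0.114, 0.001, 0.001]
ft_force: [-2.3, 1.4, 10.6]
grip_width: 0.132
finger_force: 59.2
```

>>> {"fn": "arm_command", "kwargs": {
  "increments": [
    {"gripper":0,"tx":0,"ty":0,"tz":0,"wx":0,"wy":0,"wz":0},
    {"gripper":0,"tx":0,"ty":0,"tz":0,"wx":0,"wy":0,"wz":0},
    {"gripper":0,"tx":0,"ty":0,"tz":0,"wx":0,"wy":0,"wz":0}
  ]
}}

```text
t: 8.3
position: [478.3, -334.8, 71.8]
tool_rot: [0.994, 0.114, 0.001, 0.001]
ft_force: [-0.7, 1.1, 10.1]
grip_width: 0.132
finger_force: 59.2
```

>>> {"fn": "arm_command", "kwargs": {
  "increments": [
    {"gripper":0,"tx":0,"ty":0,"tz":-15,"wx":0,"wy":0,"wz":0},
    {"gripper":0,"tx":0,"ty":0,"tz":-35,"wx":0,"wy":0,"wz":0},
    {"gripper":0,"tx":0,"ty":0,"tz":-65,"wx":0,"wy":0,"wz":0},
    {"gripper":0,"tx":0,"ty":0,"tz":-100,"wx":0,"wy":0,"wz":0},
    {"gripper":0,"tx":0,"ty":0,"tz":-135,"wx":0,"wy":0,"wz":0}
  ]
}}

```text
t: 8.72
position: [477.1, -334.2, 207.2]
tool_rot: [0.994, 0.114, -0.0, -0.0]
ft_force: [0.5, -0.1, -1.5]
grip_width: 0.132
finger_force: 58.5
```

>>> {"fn": "arm_command", "kwargs": {
  "increments": [
    {"gripper":0,"tx":0,"ty":0,"tz":-30,"wx":0,"wy":0,"wz":0},
    {"gripper":0,"tx":0,"ty":0,"tz":-30,"wx":0,"wy":0,"wz":0},
    {"gripper":0,"tx":0,"ty":0,"tz":-30,"wx":0,"wy":0,"wz":0}
  ]
}}

```text
t: 8.97
position: [478.2, -334.9, 237.7]
tool_rot: [0.994, 0.114, 0.002, 0.001]
ft_force: [-0.3, 1.0, -1.6]
grip_width: 0.129
finger_force: 58.6
```

```bash
python3 - <<'E'
from h import *
s=arm.state();print(s['t'],s['position'],s['tool_rot'],s['ft_force'],s['grip_width'],s['joint_positions'])
im=viewer.read_camera('wrist');cv2.imwrite('pics/w4.png',im)
cv2.imwrite('pics/w4c.png',cv2.resize(im[150:350,220:430],None,fx=3,fy=3,interpolation=cv2.INTER_CUBIC))
E
```

```text
8.9667 [ 478.21762909 -334.8529844   237.73296871] [0.99352457 0.11359784 0.00174136 0.00119557] [-0.32333526  0.97524294 -1.57454138] 0.1293114500886976 [ 5.02137819e-01  2.77969881e-01 -1.83787193e-03  1.81905212e+00
  5.23164730e-04  1.04034693e+00 -8.43000802e-01]
```

View pics/w4c.png

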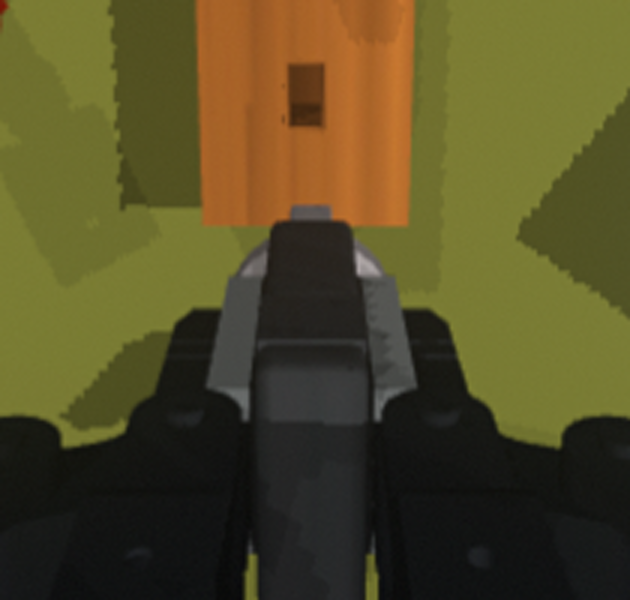

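Held key: the bow's top front edge is at crop y≈343 and its bottom front edge at y≈222. The blade shows at (310,206), centred, and the empty slot is at (306,95).

```bash
python3 - <<'E'
from h import *
np.set_printoptions(precision=2,suppress=True)
s=arm.state()
print("slot",wr([(220+306/3,150+95.5/3)],45,s['position'],s['tool_rot']))
c=viewer.get_calibration('wrist');T=c['T_tool_cam']
P=[(310,343),(310,222),(310,206)];Z=[-43,5,20]
for z0 in(-2,0,2):
  r=rays(c,[(220+x/3,150+y/3) for x,y in P])@T[:3,:3].T; print(T[:3,3]+r*((np.array(Z)+z0-T[2,3])/r[:,2])[:,None])
E
```

```text
slot [[ 474.56 -334.68   45.  ]]
[[ 24.71   0.44 -45.  ]
 [ 20.03   0.49   3.  ]
 [ 17.37   0.51  18.  ]]
[[ 23.72   0.44 -43.  ]
 [ 19.32   0.5    5.  ]
 [ 16.69   0.51  20.  ]]
[[ 22.73   0.45 -41.  ]
 [ 18.61   0.5    7.  ]
 [ 16.01   0.52  22.  ]]
```

>>> {"fn": "arm_command", "kwargs": {
  "increments": [
    {"gripper":0,"tx":14,"ty":-33,"tz":0,"wx":0,"wy":0,"wz":0},
    {"gripper":0,"tx":28,"ty":-66,"tz":0,"wx":0,"wy":0,"wz":0},
    {"gripper":0,"tx":42,"ty":-100,"tz":0,"wx":0,"wy":0,"wz":0},
    {"gripper":0,"tx":55,"ty":-133,"tz":0,"wx":0,"wy":0,"wz":0},
    {"gripper":0,"tx":69,"ty":-166,"tz":0,"wx":0,"wy":0,"wz":0}
  ]
}}

```text
t: 9.43
position: [506.3, -155.4, 234.1]
tool_rot: [0.994, 0.114, -0.001, -0.0]
ft_force: [1.8, -0.4, -1.7]
grip_width: 0.128
finger_force: 58.7
```

>>> {"fn": "arm_command", "kwargs": {
  "increments": [
    {"gripper":0,"tx":14,"ty":-33,"tz":0,"wx":0,"wy":0,"wz":0},
    {"gripper":0,"tx":28,"ty":-66,"tz":0,"wx":0,"wy":0,"wz":0},
    {"gripper":0,"tx":42,"ty":-100,"tz":0,"wx":0,"wy":0,"wz":0},
    {"gripper":0,"tx":55,"ty":-133,"tz":0,"wx":0,"wy":0,"wz":0},
    {"gripper":0,"tx":69,"ty":-166,"tz":0,"wx":0,"wy":0,"wz":0}
  ]
}}

```text
t: 9.85
position: [536.1, 21.9, 234.1]
tool_rot: [0.994, 0.114, -0.001, -0.0]
ft_force: [0.4, -0.4, -0.8]
grip_width: 0.125
finger_force: 58.7
```

>>> {"fn": "arm_command", "kwargs": {
  "increments": [
    {"gripper":0,"tx":14,"ty":-33,"tz":0,"wx":0,"wy":0,"wz":0},
    {"gripper":0,"tx":28,"ty":-66,"tz":0,"wx":0,"wy":0,"wz":0},
    {"gripper":0,"tx":42,"ty":-100,"tz":0,"wx":0,"wy":0,"wz":0},
    {"gripper":0,"tx":55,"ty":-133,"tz":0,"wx":0,"wy":0,"wz":0},
    {"gripper":0,"tx":69,"ty":-166,"tz":0,"wx":0,"wy":0,"wz":0}
  ]
}}

```text
t: 10.27
position: [565.9, 199.0, 233.9]
tool_rot: [0.994, 0.114, -0.001, 0.0]
ft_force: [1.2, -0.9, -0.6]
grip_width: 0.13
finger_force: 58.7
```

>>> {"fn": "arm_command", "kwargs": {
  "increments": [
    {"gripper":0,"tx":0,"ty":0,"tz":0,"wx":0,"wy":0,"wz":-0.11},
    {"gripper":0,"tx":0,"ty":0,"tz":0,"wx":0,"wy":0,"wz":-0.22},
    {"gripper":0,"tx":0,"ty":0,"tz":0,"wx":0,"wy":0,"wz":-0.33},
    {"gripper":0,"tx":0,"ty":0,"tz":0,"wx":0,"wy":0,"wz":-0.44},
    {"gripper":0,"tx":0,"ty":0,"tz":0,"wx":0,"wy":0,"wz":-0.55}
  ]
}}

```text
t: 10.68
position: [566.0, 197.3, 233.8]
tool_rot: [0.924, 0.382, -0.001, -0.0]
ft_force: [0.2, -0.5, -0.1]
grip_width: 0.126
finger_force: 58.6
```

>>> {"fn": "arm_command", "kwargs": {
  "increments": [
    {"gripper":0,"tx":0,"ty":0,"tz":0,"wx":0,"wy":0,"wz":-0.11},
    {"gripper":0,"tx":0,"ty":0,"tz":0,"wx":0,"wy":0,"wz":-0.22},
    {"gripper":0,"tx":0,"ty":0,"tz":0,"wx":0,"wy":0,"wz":-0.33},
    {"gripper":0,"tx":0,"ty":0,"tz":0,"wx":0,"wy":0,"wz":-0.44},
    {"gripper":0,"tx":0,"ty":0,"tz":0,"wx":0,"wy":0,"wz":-0.55}
  ]
}}

```text
t: 11.1
position: [566.0, 197.2, 233.8]
tool_rot: [0.786, 0.618, -0.001, -0.001]
ft_force: [-0.1, -0.3, -0.9]
grip_width: 0.133
finger_force: 58.6
```

>>> {"fn": "arm_command", "kwargs": {
  "increments": [
    {"gripper":0,"tx":0,"ty":0,"tz":0,"wx":0,"wy":0,"wz":-0.11},
    {"gripper":0,"tx":0,"ty":0,"tz":0,"wx":0,"wy":0,"wz":-0.22},
    {"gripper":0,"tx":0,"ty":0,"tz":0,"wx":0,"wy":0,"wz":-0.33},
    {"gripper":0,"tx":0,"ty":0,"tz":0,"wx":0,"wy":0,"wz":-0.44},
    {"gripper":0,"tx":0,"ty":0,"tz":0,"wx":0,"wy":0,"wz":-0.454}
  ]
}}

```text
t: 11.52
position: [566.1, 197.2, 233.9]
tool_rot: [0.626, 0.779, -0.001, -0.001]
ft_force: [0.1, -0.6, -1.9]
grip_width: 0.132
finger_force: 58.6
```

>>> {"fn": "arm_command", "kwargs": {
  "increments": [
    {"gripper":0,"tx":0,"ty":0,"tz":0,"wx":0,"wy":0,"wz":0},
    {"gripper":0,"tx":0,"ty":0,"tz":0,"wx":0,"wy":0,"wz":0},
    {"gripper":0,"tx":0,"ty":0,"tz":0,"wx":0,"wy":0,"wz":0},
    {"gripper":0,"tx":0,"ty":0,"tz":0,"wx":0,"wy":0,"wz":0}
  ]
}}

```text
t: 11.85
position: [566.6, 197.5, 235.2]
tool_rot: [0.629, 0.777, -0.0, -0.0]
ft_force: [0.4, -0.7, -0.3]
grip_width: 0.129
finger_force: 58.6
```

```bash
python3 - <<'E'
from h import *
s=arm.state();R=Ro.from_quat(s['tool_rot']).as_matrix();print(s['t'],s['position'],R[2],np.degrees(np.arctan2(R[1,0],R[0,0])),s['joint_positions'])
im=viewer.read_camera('wrist');cv2.imwrite('pics/w5.png',im);np.savez('w5.npz',p=s['position'],q=s['tool_rot'])
cv2.imwrite('pics/w5c.png',cv2.resize(im[150:270,250:400],None,fx=5,fy=5,interpolation=cv2.INTER_CUBIC))
E
```

```text
11.85 [566.58022471 197.50328027 235.18635056] [ 8.07947624e-06 -2.28682716e-04 -9.99999974e-01] 101.98639600201194 [ 0.01487342  0.3628605  -0.57615668  1.75447496  0.21987835  1.08917835
 -0.42495555]
```

View pics/w5c.png

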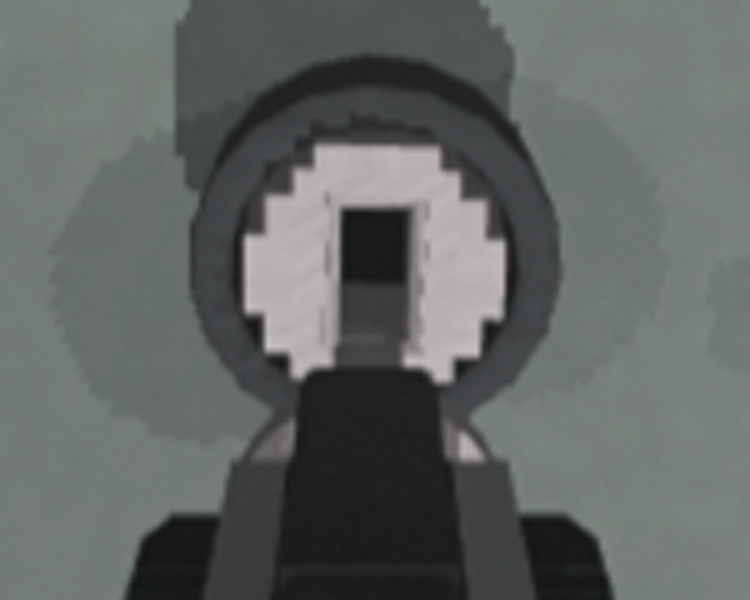

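The crop shows the keyhole lined up with the blade. The slot edges are at crop x 342–408 with the far end at y≈207, and the blade tip is at x 337–402, y≈340. I'll compute the offsets in the tool frame.

```bash
python3 - <<'E'
from h import *
np.set_printoptions(precision=2,suppress=True)
d=np.load('w5.npz');c=viewer.get_calibration('wrist');T=c['T_tool_cam']
def tl(p,z): 
  r=rays(c,[(250+x/5,150+y/5) for x,y in p])@T[:3,:3].T; return T[:3,3]+r*((np.array(z)-T[2,3])/r[:,2])[:,None]
zt=d['p'][2]-132
print("slot far end, L/R, plug far, plug L,R",tl([(375.5,206),(342,250),(408,250),(375,143),(243,262),(508,262)],zt))
print("collar L R far (z128)",tl([(190,262),(561,262),(375,85)],zt+4))
print("tip far edge L R at z55, bow top/bottom",tl([(337,350),(402,350),(369.5,335),(369.5,345)],55),tl([(371,368)],5),tl([(371,566)],-43))
print("shoulder L R",tl([(245,462),(493,462)],19))
E
```

```text
slot far end, L/R, plug far, plug L,R [[  8.13   1.93 103.19]
 [  1.52  -2.94 103.19]
 [  1.52   6.68 103.19]
 [ 17.43   1.85 103.19]
 [ -0.3  -17.4  103.19]
 [ -0.3   21.3  103.19]]
collar L R far (z128) [[ -1.46 -25.57 107.19]
 [ -1.45  29.51 107.19]
 [ 25.11   1.86 107.19]]
tip far edge L R at z55, bow top/bottom [[ 2.75 -2.86 55.  ]
 [ 2.75  4.82 55.  ]
 [ 4.62  0.98 55.  ]
 [ 3.38  0.98 55.  ]] [[18.34  1.01  5.  ]] [[ 23.     0.88 -43.  ]]
shoulder L R [[  3.62 -11.25  19.  ]
 [  3.62  12.98  19.  ]]
```

>>> {"fn": "arm_command", "kwargs": {
  "increments": [
    {"gripper":0,"tx":0,"ty":0.9,"tz":15,"wx":0,"wy":0,"wz":0},
    {"gripper":0,"tx":0,"ty":0.9,"tz":30,"wx":0,"wy":0,"wz":0},
    {"gripper":0,"tx":0,"ty":0.9,"tz":40,"wx":0,"wy":0,"wz":0},
    {"gripper":0,"tx":0,"ty":0.9,"tz":40,"wx":0,"wy":0,"wz":0},
    {"gripper":0,"tx":0,"ty":0.9,"tz":40,"wx":0,"wy":0,"wz":0}
  ]
}}

```text
t: 12.32
position: [567.4, 197.7, 195.2]
tool_rot: [0.629, 0.778, -0.0, -0.0]
ft_force: [-0.6, 0.2, -0.1]
grip_width: 0.13
finger_force: 58.6
```

>>> {"fn": "arm_command", "kwargs": {
  "increments": [
    {"gripper":0,"tx":0,"ty":0,"tz":3,"wx":0,"wy":0,"wz":0},
    {"gripper":0,"tx":0,"ty":0,"tz":6,"wx":0,"wy":0,"wz":0},
    {"gripper":0,"tx":0,"ty":0,"tz":9,"wx":0,"wy":0,"wz":0},
    {"gripper":0,"tx":0,"ty":0,"tz":12,"wx":0,"wy":0,"wz":0}
  ]
}}

```text
t: 12.65
position: [568.1, 198.0, 184.0]
tool_rot: [0.629, 0.778, 0.001, 0.0]
ft_force: [0.1, 0.8, -0.2]
grip_width: 0.128
finger_force: 59.0
```

>>> {"fn": "arm_command", "kwargs": {
  "increments": [
    {"gripper":0,"tx":0,"ty":0,"tz":2,"wx":0,"wy":0,"wz":0},
    {"gripper":0,"tx":0,"ty":0,"tz":4,"wx":0,"wy":0,"wz":0},
    {"gripper":0,"tx":0,"ty":0,"tz":6,"wx":0,"wy":0,"wz":0}
  ]
}}

```text
t: 12.9
position: [567.5, 198.2, 177.3]
tool_rot: [0.629, 0.778, 0.0, -0.0]
ft_force: [-0.9, 3.4, 1.3]
grip_width: 0.133
finger_force: 59.2
```

>>> {"fn": "arm_command", "kwargs": {
  "increments": [
    {"gripper":0,"tx":0,"ty":0,"tz":3,"wx":0,"wy":0,"wz":0},
    {"gripper":0,"tx":0,"ty":0,"tz":6,"wx":0,"wy":0,"wz":0}
  ]
}}

```text
t: 13.07
position: [567.6, 198.2, 171.2]
tool_rot: [0.629, 0.778, 0.0, -0.0]
ft_force: [-0.8, 4.9, 1.4]
grip_width: 0.13
finger_force: 59.3
```

>>> {"fn": "arm_command", "kwargs": {
  "increments": [
    {"gripper":0,"tx":0.8,"ty":0,"tz":2,"wx":0,"wy":0,"wz":0},
    {"gripper":0,"tx":0.8,"ty":0,"tz":5,"wx":0,"wy":0,"wz":0},
    {"gripper":0,"tx":0.8,"ty":0,"tz":8,"wx":0,"wy":0,"wz":0}
  ]
}}

```text
t: 13.32
position: [567.4, 198.4, 163.0]
tool_rot: [0.629, 0.778, -0.0, 0.0]
ft_force: [0.4, 2.2, 0.5]
grip_width: 0.126
finger_force: 59.2
```

>>> {"fn": "arm_command", "kwargs": {
  "increments": [
    {"gripper":0,"tx":0,"ty":0,"tz":2,"wx":0,"wy":0,"wz":0},
    {"gripper":0,"tx":0,"ty":0,"tz":4,"wx":0,"wy":0,"wz":0}
  ]
}}

```text
t: 13.48
position: [567.3, 198.4, 159.0]
tool_rot: [0.629, 0.778, -0.0, -0.0]
ft_force: [-0.2, 3.1, 1.0]
grip_width: 0.132
finger_force: 59.2
```

>>> {"fn": "arm_command", "kwargs": {
  "increments": [
    {"gripper":0,"tx":0,"ty":0,"tz":1,"wx":0,"wy":0,"wz":0},
    {"gripper":0,"tx":0,"ty":0,"tz":2,"wx":0,"wy":0,"wz":0}
  ]
}}

```text
t: 13.65
position: [567.6, 198.6, 158.6]
tool_rot: [0.629, 0.778, 0.0, 0.0]
ft_force: [-11.5, -1.5, 34.8]
grip_width: 0.133
finger_force: 64.1
```

>>> {"fn": "arm_command", "kwargs": {
  "increments": [
    {"gripper":0,"tx":0,"ty":0,"tz":1,"wx":0,"wy":0,"wz":0},
    {"gripper":0,"tx":0,"ty":0,"tz":1,"wx":0,"wy":0,"wz":0}
  ]
}}

```text
t: 13.82
position: [567.7, 198.6, 158.6]
tool_rot: [0.629, 0.778, 0.0, 0.001]
ft_force: [-12.7, -3.4, 35.6]
grip_width: 0.129
finger_force: 64.3
```

>>> {"fn": "arm_command", "kwargs": {
  "increments": [
    {"gripper":0,"tx":0,"ty":0,"tz":-1,"wx":0,"wy":0,"wz":0},
    {"gripper":0,"tx":0,"ty":0,"tz":-1,"wx":0,"wy":0,"wz":0}
  ]
}}

```text
t: 13.98
position: [567.5, 198.5, 158.7]
tool_rot: [0.629, 0.778, 0.0, 0.0]
ft_force: [-9.2, -0.4, 22.2]
grip_width: 0.135
finger_force: 62.2
```

>>> {"fn": "arm_command", "kwargs": {
  "increments": [
    {"gripper":0,"tx":-0.02,"ty":0.3,"tz":0,"wx":0,"wy":0,"wz":0.1},
    {"gripper":0,"tx":-0.05,"ty":0.55,"tz":0,"wx":0,"wy":0,"wz":0.2},
    {"gripper":0,"tx":-0.1,"ty":0.8,"tz":0,"wx":0,"wy":0,"wz":0.3},
    {"gripper":0,"tx":-0.2,"ty":1.05,"tz":0,"wx":0,"wy":0,"wz":0.4}
  ]
}}

```text
t: 14.32
position: [568.6, 198.5, 158.7]
tool_rot: [0.772, 0.635, 0.0, 0.0]
ft_force: [-8.0, 0.5, 20.5]
grip_width: 0.136
finger_force: 62.2
```

Forces are steady, so I'll keep turning.

>>> {"fn": "arm_command", "kwargs": {
  "increments": [
    {"gripper":0,"tx":-0.02,"ty":0.3,"tz":0,"wx":0,"wy":0,"wz":0.1},
    {"gripper":0,"tx":-0.05,"ty":0.55,"tz":0,"wx":0,"wy":0,"wz":0.2},
    {"gripper":0,"tx":-0.1,"ty":0.8,"tz":0,"wx":0,"wy":0,"wz":0.3},
    {"gripper":0,"tx":-0.2,"ty":1.05,"tz":0,"wx":0,"wy":0,"wz":0.4}
  ]
}}

```text
t: 14.65
position: [569.6, 198.0, 158.7]
tool_rot: [0.883, 0.469, 0.0, 0.0]
ft_force: [-7.1, -0.9, 20.4]
grip_width: 0.132
finger_force: 62.1
```

>>> {"fn": "arm_command", "kwargs": {
  "increments": [
    {"gripper":0,"tx":-0.02,"ty":0.3,"tz":0,"wx":0,"wy":0,"wz":0.1},
    {"gripper":0,"tx":-0.05,"ty":0.55,"tz":0,"wx":0,"wy":0,"wz":0.2},
    {"gripper":0,"tx":-0.1,"ty":0.8,"tz":0,"wx":0,"wy":0,"wz":0.3}
  ]
}}

```text
t: 14.9
position: [570.1, 197.5, 158.7]
tool_rot: [0.943, 0.332, 0.0, 0.0]
ft_force: [-8.7, -0.4, 21.9]
grip_width: 0.131
finger_force: 62.2
```

```bash
python3 - <<'E'
from h import *
s=arm.state();R=Ro.from_quat(s['tool_rot']).as_matrix();print(s['t'],s['position'],np.arctan2(R[1,0],R[0,0]),np.radians(101.99)-np.arctan2(R[1,0],R[0,0]),s['wrist_torque'],s['ft_force'],s['joint_positions'])
E
```

```text
14.9 [570.12038797 197.46711707 158.70305839] 0.676801738298199 1.1032595658108175 [-0.35053546  2.12644225  0.11319216] [-8.65023846 -0.42158122 21.86574048] [-0.19092146  0.41167755 -0.31611046  1.83020574  0.15725143  0.92357397
 -1.47140889]
```

>>> {"fn": "arm_command", "kwargs": {
  "increments": [
    {"gripper":0,"tx":0,"ty":0.15,"tz":0,"wx":0,"wy":0,"wz":0.06},
    {"gripper":0,"tx":0,"ty":0.3,"tz":0,"wx":0,"wy":0,"wz":0.12},
    {"gripper":0,"tx":0,"ty":0.4,"tz":0,"wx":0,"wy":0,"wz":0.15}
  ]
}}

```text
t: 15.15
position: [571.0, 197.3, 158.7]
tool_rot: [0.965, 0.261, 0.001, 0.0]
ft_force: [-4.8, 1.5, 16.8]
grip_width: 0.133
finger_force: 61.5
```

```bash
python3 - <<'E'
from h import *
s=arm.state();R=Ro.from_quat(s['tool_rot']).as_matrix();print(s['position'],np.radians(101.99)-np.arctan2(R[1,0],R[0,0]),s['wrist_torque'],s['ft_force'])
E
```

```text
[570.97096024 197.29583023 158.72279599] 1.25198086302735 [0.19483743 1.02108265 0.15632001] [-4.78179085  1.49872331 16.813805  ]
```

>>> {"fn": "arm_command", "kwargs": {
  "increments": [
    {"gripper":0,"tx":0,"ty":0.15,"tz":0,"wx":0,"wy":0,"wz":0.05},
    {"gripper":0,"tx":0,"ty":0.25,"tz":0,"wx":0,"wy":0,"wz":0.1},
    {"gripper":0,"tx":0,"ty":0.25,"tz":0,"wx":0,"wy":0,"wz":0.1}
  ]
}}

```text
t: 15.4
position: [571.1, 197.7, 158.7]
tool_rot: [0.977, 0.213, 0.001, -0.0]
ft_force: [-3.2, 2.3, 16.2]
grip_width: 0.13
finger_force: 61.4
```

```bash
python3 - <<'E'
from h import *
s=arm.state();R=Ro.from_quat(s['tool_rot']).as_matrix();print(s['position'],np.radians(101.99)-np.arctan2(R[1,0],R[0,0]),s['wrist_torque'],s['ft_force'])
E
```

```text
[571.07058822 197.66967736 158.73877266] 1.3512614924717323 [0.63475815 0.90433703 0.20545137] [-3.22709882  2.31795277 16.15768408]
```

>>> {"fn": "arm_command", "kwargs": {
  "increments": [
    {"gripper":0,"tx":0,"ty":0.15,"tz":0,"wx":0,"wy":0,"wz":0.05},
    {"gripper":0,"tx":0,"ty":0.2,"tz":0,"wx":0,"wy":0,"wz":0.08},
    {"gripper":0,"tx":0,"ty":0.2,"tz":0,"wx":0,"wy":0,"wz":0.08}
  ]
}}

```text
t: 15.65
position: [571.3, 197.5, 158.7]
tool_rot: [0.985, 0.175, 0.001, -0.0]
ft_force: [-3.3, 3.4, 15.9]
grip_width: 0.131
finger_force: 62.4
```

```bash
python3 - <<'E'
from h import *
s=arm.state();R=Ro.from_quat(s['tool_rot']).as_matrix();print(s['position'],np.radians(101.99)-np.arctan2(R[1,0],R[0,0]),s['wrist_torque'],s['ft_force'])
E
```

```text
[571.31410271 197.52245693 158.74115765] 1.4291883780892407 [0.68180841 0.59042488 0.866479  ] [-3.31042216  3.37801395 15.87562227]
```

Torque has risen to 0.87 N m, so the plug is at its stop. I'll ease off, release and retreat.

>>> {"fn": "arm_command", "kwargs": {
  "increments": [
    {"gripper":0,"tx":0,"ty":-0.1,"tz":0,"wx":0,"wy":0,"wz":-0.05},
    {"gripper":0,"tx":0,"ty":-0.1,"tz":0,"wx":0,"wy":0,"wz":-0.05},
    {"gripper":0.25,"tx":0,"ty":-0.1,"tz":0,"wx":0,"wy":0,"wz":-0.05},
    {"gripper":0.4,"tx":0,"ty":-0.1,"tz":0,"wx":0,"wy":0,"wz":-0.05},
    {"gripper":0.6,"tx":0,"ty":-0.1,"tz":0,"wx":0,"wy":0,"wz":-0.05}
  ],
  "force": 20
}}

```text
t: 16.07
position: [570.4, 196.3, 157.1]
tool_rot: [0.98, 0.199, -0.0, 0.0]
ft_force: [-0.2, -0.1, -0.4]
grip_width: 0.523
finger_force: 0.0
```

>>> {"fn": "arm_command", "kwargs": {
  "increments": [
    {"gripper":0.6,"tx":0,"ty":0,"tz":0,"wx":0,"wy":0,"wz":0},
    {"gripper":0.6,"tx":0,"ty":0,"tz":-20,"wx":0,"wy":0,"wz":0},
    {"gripper":0.6,"tx":0,"ty":0,"tz":-50,"wx":0,"wy":0,"wz":0},
    {"gripper":0.6,"tx":0,"ty":0,"tz":-80,"wx":0,"wy":0,"wz":0},
    {"gripper":0.6,"tx":0,"ty":0,"tz":-110,"wx":0,"wy":0,"wz":0}
  ]
}}

```text
t: 16.48
position: [570.2, 196.6, 268.3]
tool_rot: [0.98, 0.199, -0.0, 0.0]
ft_force: [1.0, 0.1, 0.1]
grip_width: 0.597
finger_force: 0.0
```

>>> {"fn": "arm_command", "kwargs": {
  "increments": [
    {"gripper":0.6,"tx":0,"ty":0,"tz":0,"wx":0,"wy":0,"wz":0},
    {"gripper":0.6,"tx":0,"ty":0,"tz":0,"wx":0,"wy":0,"wz":0},
    {"gripper":0.6,"tx":0,"ty":0,"tz":0,"wx":0,"wy":0,"wz":0}
  ]
}}

```text
t: 16.73
position: [570.3, 196.6, 266.8]
tool_rot: [0.98, 0.199, -0.0, 0.0]
ft_force: [-0.2, -0.3, -0.8]
grip_width: 0.597
finger_force: 0.0
```

```bash
python3 - <<'E'
from h import *
np.set_printoptions(precision=2,suppress=True)
s=arm.state();R=Ro.from_quat(s['tool_rot']).as_matrix();print(s['position'],s['ft_force'],s['finger_force'],np.degrees(np.arctan2(R[1,0],R[0,0])))
im=viewer.read_camera('wrist');cv2.imwrite('pics/w6.png',im)
# coarse text view around the key: dark (bow) mask
g=cv2.cvtColor(im,6)
c=viewer.get_calibration('wrist');T=c['T_tool_cam']
for r in range(130,262,4): print(r,''.join('#' if v<60 else '+' if v<130 else '.' if v<170 else 'o' for v in g[r,270:380:2]))
E
```

```text
[570.29 196.62 266.83] [-0.17 -0.31 -0.77] 0.0 23.00455741758735
130 +++++++++++++++++++++++++++++++++++++++++++++++++++++++
134 ++++++++++++++++++++++++++++++++++++++++++++++++++++...
138 +++++++++++++++++++++++++++++++++++++++++++++++++++++++
142 +++++++++++++++++++++++++++++++++++++++++++++++++++++++
146 +++++++++++++++++++++++++++++++++++++++++++++++++++++++
150 +++++++++++++++++++++++++++++++++++++++++++++++++++++++
154 +++++++++++++++++++++++++++++++++++++++++++++++++++++++
158 +++++++++++++++++++++++########+++++++++++++++++++++.++
162 ++++++++++++++++++######++++++#####++++++++++++++++..++
166 +++++++++++++++####++++++++++++++++###++++++++++++.++++
170 ++++++++++++++###+++++##++++++##++++++#++++++++++++++++
174 +++++++++++++######+..#######++.++##+++++++++++++++++++
178 ++++++++++++#####++oo.########.o+..+##+++++++++++++++++
182 +++++++++++#####+++.+#########.+...++##++++++++++++++++
186 +++++++++++####++++++#########...+....#++++++++++++++++
190 ++++++++++#####++++++#+++++++++.......##+++++++++++++++
194 ++++++++++#####++++++#+++++++++......o+#+++++++++++++++
198 ++++++++++#
[... 244 characters left out ...]
####+###++++++++...+#+++++++++++++++++++
218 +++++++++++++++++###+##++++++++++++++++++++++++++++++++
222 ++++++++++++++++++++++#++++++++#+++++++++++++++++++++++
226 ++++++++++++++++++++++#++++++++++++++++++++++++++++++++
230 ++++++++++++++++++++++#++++++++++++++++++++++++++++++++
234 ++++++++++++++++++++++#++++++++++++++++++++++++++++++++
238 +++++++++++++++++++++++#+++++++++++++++++++++++++++++++
242 +++++++++++++++++++++++#+++++++++++++++++++++++++++++++
246 +++++++++++++++++++++++#+++++++++++++++++++++++++++++++
250 +++++++++++++++++++++++#+++++++++++++++++++++++++++++++
254 +++++++++++++++++++++++++++++++++++++++++++++++++++++++
258 +++++++++++++++++++++++++++++++++++++++++++++++++++++++
```

The key stands seated and aligned with the turned tool yaw, and the gripper is clear. Handing in.

```bash
python3 -c "
from workcell import arm
print(arm.job_done())"
```

```text
the job is handed in; nothing more can be done
None
```

I pushed the drawer shut, put the square-bowed key fully home in the lock, turned it clockwise to the stop and left it there. I didn't touch the round-bowed key or the other things, and handed in after about 17 s of the 64 s; the hand-in gave no verdict.

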